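# Clip the snap hook onto the toy stand's eye

## Task

Pick up the steel snap hook by its wooden tab and press it down over the top bar of the steel eye on the toy stand, so that the bar pushes the sprung gate inward, passes it and the gate snaps shut behind it. Keeping hold, pull the hook upward until the bar bears on the shut gate with about the pull of a one-kilo bag (10 N) and hold that for a second to feel that it is locked, then let the hook down to hang on the bar and let go. Be gentle: at no time load the eye much harder than that tug, and leave the other things on the dresser where they are.

Things in the scene. Friction and masses are not known exactly. Their poses are not given: they have to be found in the camera images.
- hook: Loose steel snap hook, 0.15 to 0.25 kg, a closed upright loop in its x-z plane, standing on two steel feet; z up, x towards its nose. Origin: on its underside, straight below the wooden tab. 10 mm round steel: back leg at x = -51.5 mm, front leg at x = +26 mm, straight spine on top with underside at z = 51 mm, top at 61 mm. The hinged gate closes the bottom.
- tab (a point): Centre of the hook's wooden grip tab, on top of the spine at x = 0, y = 0, z = 81 mm in the hook; the hook's axes. Tab 22 mm (x) by 14 mm (y, the way to grip it), z = 61 to 101 mm. A TCP at z = 87 mm in the hook keeps the fingertips above the spine and clear of the bar.
- nose (a point): Inner end of the nose, in the hook at x = 10, y = 0, z = 10 mm; the hook's axes. The nose is a rigid steel block, x = 10 to 38 mm, 22 mm thick (y), z = 0 to 22 mm, at the foot of the front leg: one foot. The other foot is the hinge block, x = -59.5 to -43.5 mm, 22 mm thick, z = 0 to 18 mm.
- gate (a joint): Hook's sprung gate, rad: 0 shut (stop), up to 0.85 (stop) as its tip swings up into the loop. Steel rod 7 mm thick, axis at z = 10 mm in the hook when shut, hinge axis at x = -44.5 mm, tip end at x = 7 mm. Spring 0.14 N m when shut, plus 0.35 N m per rad. Snaps back to 0 when free. Reads below 0.08 (noise aside) when shut.
- gate_mid (a point): Point of the gate's axis where a bar should press it: 44.5 mm from its hinge; when shut, straight below the tab, 10 mm above the hook's underside. A 6 mm bar along y passes the gate only between x = -5 and +6 mm in the hook: nearer the hinge the gate meets its stop first, nearer the nose the bar lands on the block.
- stand: Fixed toy stand on the dresser: a wooden block 100 mm (x) by 120 mm (y) by 40 mm high, origin under its centre, z up. It turns and moves from start to start, and may be on either side. It carries the steel eye.
- eye: Rigid eye fixed in the stand: an upright inverted U of 6 mm round steel in its own y-z plane; legs at y = -38 and +38 mm, level top bar straight from y = -30 to +30 mm, corners bevelled. Axes parallel to the stand's. Origin inside the stand's block, 113 mm below the bar's axis; its height varies by 30 mm from start to start. Does not yield.
- bar (a point): Centre of the eye's top bar (axis of the 6 mm rod), 115 to 145 mm above the dresser; y runs along the bar. The hook's x must lie at right angles to the bar, nose on either side. Pressed down, the push rises from 3 N to 5 to 9 N, then vanishes as the gate snaps under the bar, here 27 to 43 mm above the hook's underside. Pulled up, the bar bears on the gate at about 16 mm.
- teether: Bystander: loose wooden ring 68 mm across, 12 mm high, lying flat. Origin under its centre.
- dish: Bystander: loose white ceramic bowl 80 mm across, 30 mm high. Origin under its centre.
- tube: Bystander: loose cream tube standing on its cap, 54 mm wide, 133 mm high. Origin under its centre.
- bottle: Bystander: loose glass bottle 58 mm across, 150 mm high. Origin under its centre.
- monitor: Bystander: loose baby monitor camera on a round foot, 68 mm across, 106 mm high. Origin under its centre.
Things that resemble listed ones, but are neither listed nor needed, are in the scene too. What is shaped like the hook but pink or purple is not meant.

How it is judged (in metres and radians):
On the way, in this order (a step that is already met when the one before it is completed fails the run):
1. the eye's bar presses the hook's gate open past 0.2 rad (value of joint gate above 0.2 rad and contact force between hook and eye above 1 N), for 0.02 s.
2. the bar is inside the loop and the gate has snapped shut (value of joint gate below 0.1 rad and z of bar in the frame of hook between 0.013 and 0.051 m and x of bar in the frame of hook between -0.047 and 0.022 m), for 0.05 s.
3. tugged up: the bar bears on the shut gate with over 6 N for 0.3 s (contact force between hook and eye above 6 N and value of joint gate below 0.1 rad and z of bar in the frame of hook between 0.01 and 0.022 m), for 0.3 s.
At the end, for the whole second after the job is handed in: The hook hangs by the inside of its loop on the bar of the eye (bar's centre in the upper part of the loop: 30 to 55 mm above the hook's underside, between its legs, within 35 mm along the bar), its gate shut (below 0.1 rad), released and practically at rest (below 0.06 m/s and 1.2 rad/s) (value of joint gate below 0.1 rad and z of bar in the frame of hook between 0.03 and 0.055 m and x of bar in the frame of hook between -0.047 and 0.022 m and y of bar in the frame of hook between -0.035 and 0.035 m and linear speed of hook below 0.06 m/s and angular speed of hook below 1.2 rad/s); the robot touches nothing.
It fails at once if the hook is forced against the eye with more than 18 N (contact force between hook and eye above 18 N).
It fails at once if the robot itself pushes on the eye with more than 10 N (contact force between the arm and eye above 10 N).
It fails at once if a bystander is moved by more than 30 mm (distance of any of teether, dish, tube, bottle, monitor from where it was at the start of the episode above 0.03 m).
It also fails if it takes over 70 s, if anything falls off the work surface, if the arm or the gripper's body presses on something with over 40 N, if the wrist force passes 120 N, or if a joint passes its speed limit or range.

## Robot

A 6-joint arm with a two-finger parallel gripper is mounted at the origin on the work surface. World frame = base frame: x ahead of the robot, y to its left, z up, the work surface at z = 0. Lengths are in m, angles in degrees, forces in N, time in s.
With the tool pointing down it reaches from about 0.4 to 0.825 m from the base axis. Payload 7 kg.
Tool frame: the origin (TCP) lies between the finger pads, 19 mm behind the fingertips; this is the grasp point; z points along the fingers, y is the line along which they close (so a half turn about z gives the same grasp; the last joint's range is limited). The gripper opens to 88 mm and grips with 3 to 60 N. Pads are 19 mm wide; open, the fingers measure 130 mm over their backs; the gripper's body (78 mm by 193 mm) begins 47 mm behind the grasp point.
Start: joints at [86.809, 20.546, 0.682, 0, -70.136, -16.507], TCP at [0.228, 0.635, 0.245] pointing down, gripper open.
Joint ranges: [-176.03, 176.03], [-82.01, 121.73], [-58.28, 71.71], [-173.87, 95.51], [-174.79, -0.11], [-173.66, 173.66]. Speed limits (degrees/s): [136.94, 136.94, 172.46, 180, 180, 180].

## Interface

Orientations are given as [roll, pitch, yaw] about the fixed x, y, z axes, in that order (R = Rz(yaw) Ry(pitch) Rx(roll)).
In Python, from plant import ctrl gives the robot as it stands. The module is installed in compiled form; this text tells all that it offers.
- The arm moves only by the tool send_rows, never from a script. Its argument "plan" is a list that holds one entry, the list of rows, each a list of 6 numbers: the shift along the tool's x, y, z in parts of the range, where 1.0 means 100 cm, then the turn, a rotation vector about the tool's x, y, z in a scale on which 1.0 is 360 degrees. A call has 1 to 8 rows; each row is the pose to reach, as a shift and turn from the pose commanded when the call began, along the tool's axes at that moment; what a row does not reach only later rows make up. A row lasts 1/12 s, in which the tool goes at most 41.7 mm and 7.16 degrees, less where a joint would pass 70% of its speed; a pose out of reach is approached as far as the arm can. No shift or turn number may pass 1 either way. A call with a gripper value outside its range is refused whole. "fingers" is the opening, from 0 (shut) to 1 (fully open), set as the call begins (left out, the last holds). The fingers move at their own pace and stop on an object; the grip force is fixed at half the most. Time passes only in rows, so rows that repeat a pose let the fingers close. It gives the time, the measured TCP pose, the force, the opening and the grip force at its end, in the units of the state.
- ctrl.get_obs(): the state, without advancing time (a new reading comes with each control period).
- ctrl.snapshot(name): name is "side" or "top"; returns a dict with "img" (480x640x3 uint8, red, green, blue), "K" (3x3 intrinsics, pixels), "pose" (4x4, takes a point from camera to world coordinates). Camera axes: x right, y down, z forward; pixel columns grow to the right and rows downward; lengths in m; the calibration is good to about 2 mm. A picture is of the moment at which its call begins. There is no depth.
- ctrl.close_job(): hands the job in; it is judged then, once.
The state is a dict: "clock": time; "joint_pos": joint angles; "qvel": joint speeds; "tau": joint torques, N m; "tool_pos": TCP position; "orientation": TCP orientation; "force": force on the tool from outside, world axes, zero at the start; "moment": the same for the moment, N m; "opening": finger opening in m; "gripper_force": force on a finger pad.
Only numpy, scipy, OpenCV 4.12 (cv2) and the standard library are available. Lean on these libraries where they do the work, as an engineer would, in place of code of your own. Each camera call takes 0.05 s, during which the arm holds its last target. There are 200 camera calls.

## Working session

There is one attempt and no reset: what is moved stays moved. The work goes in short steps, Python scripts to look and compute and a tool call to move; the robot and the scene stay as the last step left them, time stands still between calls to the robot, and variables do not carry over. Pictures are saved under pics/ and viewed, at most 10 in all, crops included, and the job is handed in when it is done.

Besides the shell and the picture viewer there is one more tool, called as name([rows], argument=value, ...), one row to a line, values as JSON. send_rows: Moves the arm, as the interface text tells. Its arguments: {"type":"object","properties":{"plan":{"type":"array","items":{"type":"array","items":{"type":"array","items":{"type":"number"}}}},"fingers":{"type":"number"}},"required":["plan"]}

```bash
mkdir -p pics; python3 - <<'E'
from plant import ctrl
import cv2,numpy as np
o=ctrl.get_obs();print({k:np.round(v,3) for k,v in o.items()})
for n in("side","top"):
    s=ctrl.snapshot(n);cv2.imwrite(f"pics/{n}0.png",s["img"][:,:,::-1]);np.savez(f"{n}0.npz",**s);print(n,s["K"].round(1).tolist(),s["pose"].round(3).tolist())
E
```

```text
{'clock': np.float64(0.0), 'joint_pos': array([ 8.6808e+01,  2.0593e+01,  6.3500e-01, -2.1000e-02, -7.0138e+01,
       -1.6506e+01]), 'qvel': array([ 0.044, -0.055, -0.046,  0.026, -0.046, -0.027]), 'tau': array([ 0.0000e+00, -5.8271e+01,  2.9308e+01,  6.9980e+00,  7.0000e-03,
       -0.0000e+00]), 'tool_pos': array([0.227, 0.635, 0.244]), 'orientation': array([ 1.79903e+02, -8.00000e-03, -1.97050e+01]), 'force': array([-0.181,  0.179, -0.528]), 'moment': array([ 0.024,  0.019, -0.024]), 'gripper_force': np.float64(0.0), 'opening': np.float64(0.087)}
side [[456.9, 0.0, 314.3], [0.0, 456.9, 236.1], [0.0, 0.0, 1.0]] [[-0.826, -0.437, 0.356, 0.221], [-0.564, 0.648, -0.512, 0.415], [-0.007, -0.623, -0.782, 0.804], [0.0, 0.0, 0.0, 1.0]]
top [[592.3, 0.0, 311.5], [0.0, 592.3, 242.3], [0.0, 0.0, 1.0]] [[0.015, -0.992, 0.124, 0.383], [-1.0, -0.015, 0.002, -0.054], [-0.0, -0.124, -0.992, 1.446], [0.0, 0.0, 0.0, 1.0]]
```

View pics/side0.png

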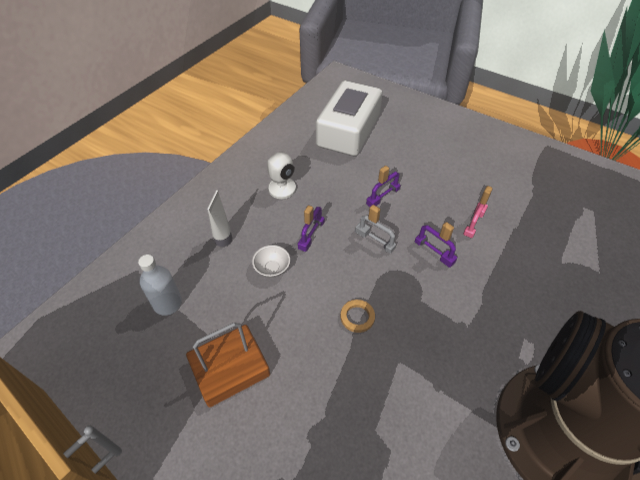

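View pics/top0.png

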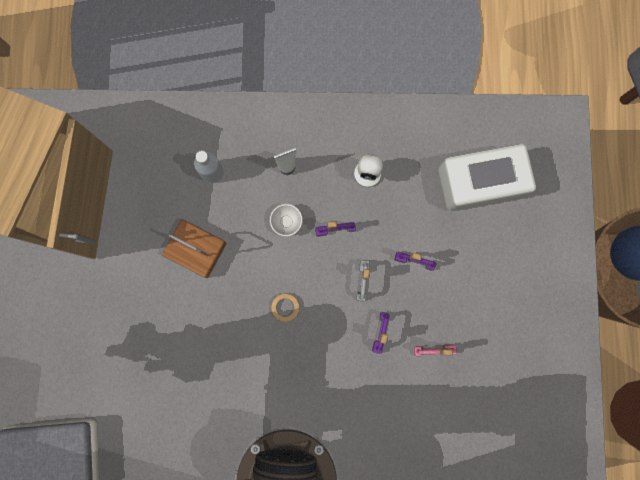

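The side view shows the grey hook at about (377,232) and the stand with its eye at (228,360). In the top view they are at (365,280) and (195,248). Next I'll zoom in on both.

```bash
python3 - <<'E'
import cv2,numpy as np
S=np.load("side0.npz")["img"];T=np.load("top0.npz")["img"]
def c(I,x,y,w=80,h=60): return cv2.resize(I[y:y+h,x:x+w],(400,300),interpolation=cv2.INTER_CUBIC)
m=np.vstack([np.hstack([c(S,340,195),c(T,330,250)]),np.hstack([c(S,185,315,80,60),c(T,155,215)])])
cv2.imwrite("pics/crop1.png",m[:,:,::-1])
E
```

```text
(no output)
```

View pics/crop1.png

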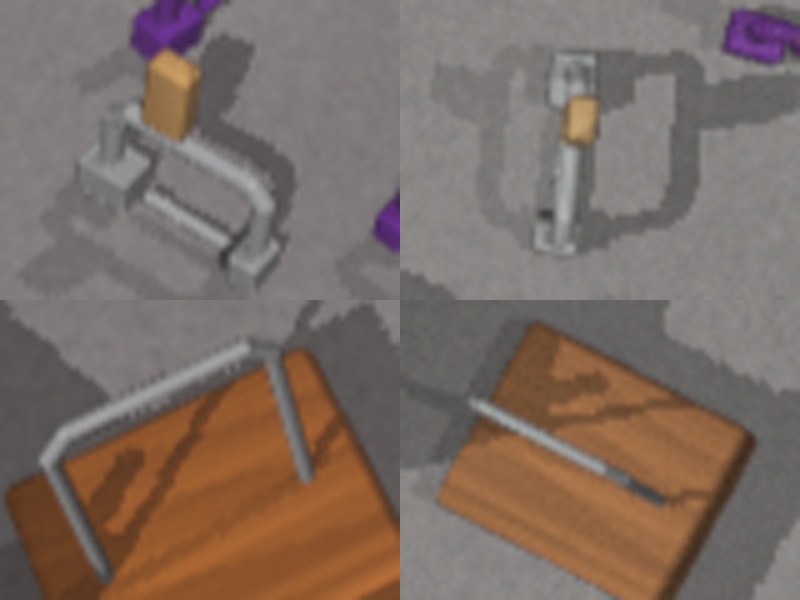

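The hook's nose points to world +x. The tab shows at crop (172,95) in the side view and (582,120) in the top view. The bar's centreline runs (65,437)–(250,347) in the side view and (478,404)–(610,470) in the top view. I'll triangulate these.

```bash
cat > h.py <<'E'
import cv2,numpy as np
def ray(s,p):
    d=s["pose"][:3,:3]@np.linalg.inv(s["K"])@np.r_[p,1]; return s["pose"][:3,3],d/np.linalg.norm(d)
def tri(a,p,b,q):
    A=[];B=[]
    (o1,d1),(o2,d2)=ray(a,p),ray(b,q)
    t=np.linalg.lstsq(np.c_[d1,-d2],o2-o1,rcond=None)[0]
    u,v=o1+t[0]*d1,o2+t[1]*d2
    return (u+v)/2,np.linalg.norm(u-v)*1e3
def plane(s,p,z):
    o,d=ray(s,p);return o+d*(z-o[2])/d[2]
def proj(s,X):
    c=np.linalg.inv(s["pose"])@np.r_[X,1];q=s["K"]@c[:3];return q[:2]/q[2]
def line2(a,p1,p2,b,q1,q2):
    # 3D points on bar line for end rays of view a, cut with plane through b's image line
    o,e1=ray(b,q1);_,e2=ray(b,q2);n=np.cross(e1,e2);r=[]
    for p in(p1,p2):
        c,d=ray(a,p);r.append(c+d*(n@(o-c))/(n@d))
    return np.array(r)
def load(n): return dict(np.load(n))
def blob(I,box,lo,hi):
    x,y,w,h=box;m=cv2.inRange(cv2.cvtColor(I[y:y+h,x:x+w],cv2.COLOR_RGB2HSV),lo,hi)
    n,l,st,c=cv2.connectedComponentsWithStats(m);i=1+np.argmax(st[1:,4]);return c[i]+[x,y],st[i]
E
cat > m.py <<'E'
from h import *
S,T=load("side0.npz"),load("top0.npz")
f=lambda x,y,ox,oy:np.array([(x+.5)/5-.5+ox,(y+.5)/5-.5+oy])
lo,hi=(8,80,120),(25,255,255)
a,sa=blob(S["img"],(360,200,30,30),lo,hi);b,sb=blob(T["img"],(355,260,20,25),lo,hi)
print("tab",a,sa,b,sb,tri(S,a,T,b))
for n,p in dict(nosefoot=(572,80),hinge=(553,237)).items():
    print(n,plane(T,f(p[0]-400,p[1],330,250),.02))
# spine centreline in top view z=.056
p=plane(T,f(577-400,145,330,250),.056);q=plane(T,f(564-400,230,330,250),.056)
print("spine yaw",np.degrees(np.arctan2(*(p-q)[1::-1])),p,q)
r=line2(S,f(65,437-300,185,315),f(250,347-300,185,315),T,f(78,404-300,155,215),f(210,470-300,155,215))
print("bar",r,np.linalg.norm(r[1]-r[0]),"yaw of bar",np.degrees(np.arctan2(*(r[1]-r[0])[1::-1])),r.mean(0))
for c in [(535,325),(752,437),(440,497),(662,597)]:
    print("block",plane(T,f(c[0]-400,c[1]-300,155,215),.04))
E
python3 m.py
```

```text
tab [373.40875912 213.0729927 ] [  9   5  11  18 137] [365.77777778 273.2037037 ] [ 8  9  7 10 54] (array([ 0.48241082, -0.17826745,  0.0811584 ]), np.float64(1.4648171417668356))
nosefoot [ 0.50591054 -0.17918452  0.02      ]
hinge [ 0.43025495 -0.17037431  0.02      ]
spine yaw -8.4619475907508 [ 0.4722393  -0.17850182  0.056     ] [ 0.43239126 -0.17257355  0.056     ]
bar [[0.55476012 0.25919553 0.14094661]
 [0.52755521 0.20232361 0.13993843]] 0.0630518829397556 yaw of bar -115.56430712758159 [0.54115766 0.23075957 0.14044252]
block [0.60849132 0.26132538 0.04      ]
block [0.55581686 0.1552356  0.04      ]
block [0.52474345 0.30315056 0.04      ]
block [0.47858027 0.19546379 0.04      ]
```

```bash
cat > go.py <<'E'
import sys,numpy as np
from scipy.spatial.transform import Rotation as R
from plant import ctrl
o=ctrl.get_obs();p=o["tool_pos"];Q=R.from_euler("xyz",o["orientation"],degrees=True)
print("t%.2f"%o["clock"],p.round(4),o["orientation"].round(2),"F",o["force"].round(2),"M",o["moment"].round(2),"op%.4f"%o["opening"],"j",o["joint_pos"].round(0))
v=[float(x) for x in sys.argv[1:]]
# args: x y z yaw  -> shift cm, rotvec deg in tool axes
for i in range(0,len(v),4):
    g=R.from_euler("xyz",[180,0,v[i+3]],degrees=True)
    print((100*Q.inv().apply(np.array(v[i:i+3])-p)).round(2),(Q.inv()*g).as_rotvec(degrees=True).round(2))
E
python3 go.py .46 .22 .26 -7.5  .4824 -.1783 .2 -7.5
```

```text
t0.10 [0.2274 0.6351 0.2445] [ 1.7991e+02 -1.0000e-02 -1.9700e+01] F [-1.03 -0.08  0.79] M [-0.02 -0.02  0.03] op0.0876 j [ 87.  21.   1.  -0. -70. -17.]
[35.89 31.24 -1.5 ] [  0.09   0.   -12.2 ]
[51.43 67.98  4.56] [  0.09   0.   -12.2 ]
```

The manual's scale: shifts go in shares of 100 cm and turns go in shares of 360 degrees. Converting my numbers, 36 cm / 100 = 0.36, -1.5 cm / 100 = -0.015, -12 degrees / 360 = -0.0333.

send_rows([
  [[0.36,0.31,-0.015,0,0,-0.0333],[0.36,0.31,-0.015,0,0,-0.0333],[0.36,0.31,-0.015,0,0,-0.0333],[0.36,0.31,-0.015,0,0,-0.0333],[0.36,0.31,-0.015,0,0,-0.0333],[0.36,0.31,-0.015,0,0,-0.0333],[0.36,0.31,-0.015,0,0,-0.0333],[0.36,0.31,-0.015,0,0,-0.0333]],
], fingers=0.5)

```text
clock: 0.77
tool_pos: [0.3923, 0.3437, 0.2559]
orientation: [180.0, 0.0, -7.7]
force: [1.3, 0.5, -0.3]
opening: 0.0453
gripper_force: 0.0
```

```bash
python3 go.py .46 .1 .26 -7.5  .4824 -.1783 .2 -7.5
```

```text
t0.77 [0.3923 0.3437 0.2559] [ 1.80e+02  1.00e-02 -7.68e+00] F [ 1.31  0.53 -0.27] M [ 0.01 -0.18  0.01] op0.0453 j [ 63.   6. -18.  -0. -67.  20.]
[ 9.96 23.24 -0.41] [ 0.    0.01 -0.18]
[15.9  50.52  5.59] [ 0.    0.01 -0.18]
```

To row units: 50.5 cm / 100 = 0.505, 15.9 cm / 100 = 0.159.

send_rows([
  [[0.1,0.23,-0.005,0,0,0],[0.1,0.23,-0.005,0,0,0],[0.1,0.23,-0.005,0,0,0],[0.1,0.23,-0.005,0,0,0],[0.1,0.23,-0.005,0,0,0],[0.1,0.23,-0.005,0,0,0],[0.159,0.505,0.03,0,0,0],[0.159,0.505,0.03,0,0,0]],
])

```text
clock: 1.43
tool_pos: [0.4664, 0.0208, 0.2507]
orientation: [-180.0, -0.0, -7.7]
force: [1.3, 0.4, 0.5]
opening: 0.0438
gripper_force: 0.0
```

```bash
python3 go.py .4824 -.1783 .2 -7.5
```

```text
t1.43 [0.4664 0.0208 0.2507] [-1.7998e+02 -3.0000e-02 -7.6900e+00] F [1.31 0.37 0.49] M [-0.01 -0.15  0.05] op0.0438 j [ 27.   0. -24.  -0. -66.  55.]
[ 4.25 19.52  5.06] [-0.02 -0.03 -0.19]
```

send_rows([
  [[0.042,0.195,0.04,0,0,0],[0.042,0.195,0.04,0,0,0],[0.042,0.195,0.05,0,0,0],[0.042,0.195,0.05,0,0,0],[0.042,0.195,0.05,0,0,0],[0.042,0.195,0.05,0,0,0],[0.042,0.195,0.05,0,0,0],[0.042,0.195,0.05,0,0,0]],
])

```text
clock: 2.1
tool_pos: [0.4816, -0.1764, 0.2003]
orientation: [180.0, 0.0, -7.8]
force: [0.8, 0.6, -0.2]
opening: 0.0442
gripper_force: 0.0
```

```bash
python3 - <<'E'
from plant import ctrl
import cv2,numpy as np
a=[]
for n,(x,y) in dict(side=(320,160),top=(320,220)).items():
    s=ctrl.snapshot(n);np.savez(f"{n}1.npz",**s);a.append(cv2.resize(s["img"][y:y+100,x:x+100],(400,400),interpolation=cv2.INTER_CUBIC))
cv2.imwrite("pics/c2.png",np.hstack(a)[:,:,::-1])
E
python3 go.py .4824 -.1783 .087 -7.5
```

```text
t2.20 [ 0.4821 -0.1753  0.201 ] [-1.7999e+02 -3.0000e-02 -7.6400e+00] F [-0.63 -0.32  0.07] M [-0.   -0.03  0.03] op0.0438 j [  2.   7. -23.  -0. -59.  80.]
[ 0.06  0.29 11.4 ] [-0.01 -0.03 -0.14]
```

View pics/c2.png

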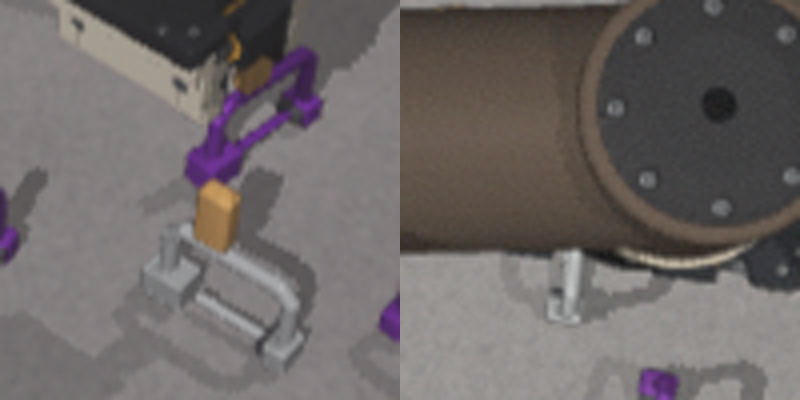

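The hook stands clear below the gripper, with its tab at crop (217,215) in the side view. I'll descend to z = 0.09 and close.

To row units: 11.4 cm / 100 = 0.114, 11.2 cm / 100 = 0.112.

send_rows([
  [[0,0.002,0.03,0,0,0],[0,0.003,0.06,0,0,0],[0,0.003,0.08,0,0,0],[0,0.003,0.095,0,0,0],[0,0.003,0.105,0,0,0],[0,0.003,0.112,0,0,0],[0,0.003,0.114,0,0,0],[0,0.003,0.114,0,0,0]],
])

```text
clock: 2.87
tool_pos: [0.4819, -0.1786, 0.0869]
orientation: [180.0, -0.0, -7.6]
force: [-0.1, 0.8, 0.2]
opening: 0.0435
gripper_force: 0.0
```

send_rows([
  [[0,0,0,0,0,0],[0,0,0,0,0,0],[0,0,0,0,0,0],[0,0,0,0,0,0],[0,0,0,0,0,0],[0,0,0,0,0,0]],
], fingers=0)

```text
clock: 3.37
tool_pos: [0.4817, -0.1791, 0.0869]
orientation: [-180.0, -0.0, -7.7]
force: [0.1, 1.1, 2.4]
opening: 0.014
gripper_force: 30.0
```

```bash
python3 go.py .4824 -.1783 .24 -7.5
```

```text
t3.37 [ 0.4817 -0.1791  0.0869] [-1.7999e+02 -4.0000e-02 -7.7000e+00] F [0.08 1.07 2.35] M [ 0.38  0.11 -0.  ] op0.0140 j [  2.  15. -31.   0. -44.  81.]
[  0.07  -0.09 -15.31] [-0.01 -0.04 -0.2 ]
```

Gripped, with a 14 mm opening. Lifting now.

To row units: -19 cm / 100 = -0.19, -17 cm / 100 = -0.17.

send_rows([
  [[0,0,-0.01,0,0,0],[0,0,-0.025,0,0,0],[0,0,-0.05,0,0,0],[0,0,-0.08,0,0,0],[0,0,-0.11,0,0,0],[0,0,-0.14,0,0,0],[0,0,-0.17,0,0,0],[0,0,-0.19,0,0,0]],
])

```text
clock: 4.03
tool_pos: [0.4816, -0.1793, 0.2803]
orientation: [180.0, -0.2, -7.7]
force: [-0.2, -0.2, -2.3]
opening: 0.014
gripper_force: 30.0
```

```bash
python3 go.py .5 .05 .3 -15 .5412 .2308 .28 -25.8
```

```text
t4.03 [ 0.4816 -0.1793  0.2803] [ 1.80e+02 -1.70e-01 -7.69e+00] F [-0.2  -0.16 -2.25] M [-0.08 -0.16  0.02] op0.0140 j [  2.   4. -16.   0. -70.  81.]
[ -1.24 -22.97  -1.97] [-0.01 -0.17  7.31]
[ 4.100e-01 -4.144e+01  3.000e-02] [-0.02 -0.17 18.11]
```

To row units: -22 cm / 100 = -0.22, -19 cm / 100 = -0.19, 14 degrees / 360 = 0.0389.

send_rows([
  [[-0.001,-0.015,-0.01,0,0,0.0028],[-0.004,-0.04,-0.02,0,0,0.0056],[-0.007,-0.07,-0.02,0,0,0.0111],[-0.01,-0.1,-0.02,0,0,0.0167],[-0.01,-0.13,-0.02,0,0,0.0222],[-0.01,-0.16,-0.02,0,0,0.0278],[-0.01,-0.19,-0.02,0,0,0.0333],[-0.01,-0.22,-0.02,0,0,0.0389]],
])

```text
clock: 4.7
tool_pos: [0.5004, 0.0415, 0.2972]
orientation: [-180.0, 0.0, -21.8]
force: [-0.0, -0.9, -2.5]
opening: 0.0138
gripper_force: 30.0
```

```bash
python3 go.py .5412 .2308 .285 -25.8
```

```text
t4.70 [0.5004 0.0415 0.2972] [-1.7999e+02  1.0000e-02 -2.1800e+01] F [-0.01 -0.87 -2.52] M [ 0.   -0.13 -0.01] op0.0138 j [ 27.   2. -16.  -0. -72.  41.]
[ -3.24 -19.09   1.22] [-0.01  0.01  4.  ]
```

To row units: -19.1 cm / 100 = -0.191, -2.5 cm / 100 = -0.025, 4 degrees / 360 = 0.0111.

send_rows([
  [[-0.005,-0.03,0.002,0,0,0.0028],[-0.01,-0.06,0.004,0,0,0.0056],[-0.015,-0.09,0.006,0,0,0.0083],[-0.02,-0.12,0.008,0,0,0.0111],[-0.025,-0.15,0.01,0,0,0.0111],[-0.03,-0.175,0.012,0,0,0.0111],[-0.032,-0.19,0.012,0,0,0.0111],[-0.032,-0.191,0.012,0,0,0.0111]],
])

```text
clock: 5.37
tool_pos: [0.542, 0.2318, 0.284]
orientation: [179.9, 0.0, -25.6]
force: [0.5, 0.0, -1.9]
opening: 0.0136
gripper_force: 30.0
```

send_rows([
  [[0,0,0,0,0,0],[0,0,0,0,0,0]],
])

```text
clock: 5.53
tool_pos: [0.5416, 0.2289, 0.2847]
orientation: [180.0, 0.0, -25.7]
force: [-1.4, -0.2, -1.7]
opening: 0.0138
gripper_force: 30.0
```

```bash
python3 - <<'E'
from plant import ctrl
import cv2,numpy as np
from h import *
a=[]
for n,(x,y) in dict(side=(170,270),top=(140,190)).items():
    s=ctrl.snapshot(n);np.savez(f"{n}2.npz",**s);a.append(cv2.resize(s["img"][y:y+120,x:x+80],(400,600),interpolation=cv2.INTER_CUBIC))
    for p in [(.5412,.2308,.198),(.5412,.2308,.1404)]:print(n,proj(s,p))
cv2.imwrite("pics/c3.png",np.hstack(a)[:,:,::-1])
E
python3 go.py .5412 .2308 .285 -25.8
```

```text
side [209.56700972 315.23518824]
side [216.32455954 332.89282853]
top [178.43375359 239.04281364]
top [184.21764077 242.39866371]
t5.63 [0.5417 0.2285 0.285 ] [-180.     -0.    -25.74] F [ 0.36  0.23 -2.18] M [-0.02  0.03 -0.  ] op0.0139 j [ 42.  11.  -7.  -0. -72.  22.]
[-0.15 -0.18 -0.  ] [-0.   -0.    0.06]
```

View pics/c3.png

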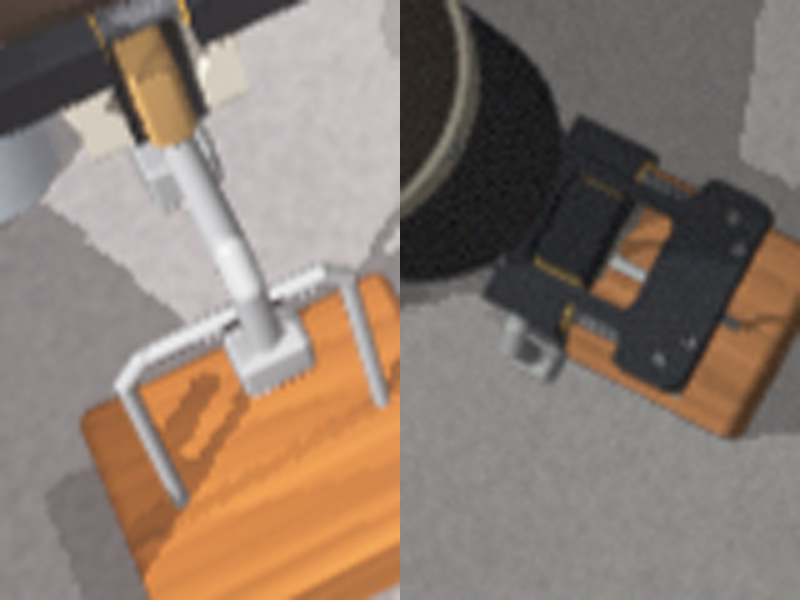

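The hook is held upright with its hinge block at crop (270,355) in the side view. The bar runs behind it from (135,362) to (325,272), at right angles to the hook. I'll check the hook's pose in hand against the projected corners.

```bash
python3 - <<'E'
from h import *
S,T=load("side2.npz"),load("top2.npz")
a=np.radians(-25.74);ex=np.array([np.cos(a),np.sin(a),0]);ey=np.array([-np.sin(a),np.cos(a),0])
o=np.array([.5417,.2285,.285-.087])
for n,s,c in(("side",S,(170,270)),("top",T,(60,190))):
    for q in [(-59.5,-11,0),(-59.5,11,0),(-59.5,11,18),(-43.5,11,18),(-59.5,-11,18),(0,-7,101),(0,7,101)]:
        X=o+ex*q[0]/1e3+ey*q[1]/1e3+np.array([0,0,q[2]/1e3])
        p=proj(s,X);print(n,q,((p-c+.5)*5-.5).round(0))
E
```

```text
side (-59.5, -11, 0) [318. 364.]
side (-59.5, 11, 0) [246. 400.]
side (-59.5, 11, 18) [235. 372.]
side (-43.5, 11, 18) [213. 327.]
side (-59.5, -11, 18) [308. 336.]
side (0, -7, 101) [158.  23.]
side (0, 7, 101) [108.  46.]
top (-59.5, -11, 0) [556. 383.]
top (-59.5, 11, 0) [510. 359.]
top (-59.5, 11, 18) [499. 355.]
top (-43.5, 11, 18) [518. 321.]
top (-59.5, -11, 18) [546. 379.]
top (0, -7, 101) [558. 221.]
top (0, 7, 101) [527. 205.]
```

To row units: 5.2 cm / 100 = 0.052, 5 cm / 100 = 0.05.

send_rows([
  [[-0.002,-0.001,0.01,0,0,0],[-0.002,-0.002,0.02,0,0,0],[-0.002,-0.002,0.03,0,0,0],[-0.002,-0.002,0.04,0,0,0],[-0.002,-0.002,0.046,0,0,0],[-0.002,-0.002,0.05,0,0,0],[-0.002,-0.002,0.052,0,0,0],[-0.002,-0.002,0.052,0,0,0]],
])

```text
clock: 6.3
tool_pos: [0.541, 0.2321, 0.2321]
orientation: [180.0, 0.0, -25.7]
force: [0.9, 0.9, -2.8]
opening: 0.0138
gripper_force: 30.0
```

To row units: 0.2 cm / 100 = 0.002, 0.15 cm / 100 = 0.0015.

send_rows([
  [[0,0,0,0,0,0],[0,0,0.0005,0,0,0],[0,0,0.001,0,0,0],[0,0,0.0015,0,0,0],[0,0,0.002,0,0,0]],
])

```text
clock: 6.72
tool_pos: [0.5411, 0.2323, 0.2308]
orientation: [-180.0, -0.0, -25.7]
force: [0.4, -0.6, -2.6]
opening: 0.0138
gripper_force: 30.0
```

```bash
python3 - <<'E'
from plant import ctrl
import cv2,numpy as np
from h import *
s=ctrl.snapshot("side");x,y=170,280
np.savez("side3.npz",**s)
cv2.imwrite("pics/c4.png",cv2.resize(s["img"][y:y+75,x:x+100],(800,600),interpolation=cv2.INTER_CUBIC)[:,:,::-1])
E
python3 go.py .5412 .2308 .285 -25.8
```

```text
t6.77 [0.541  0.2322 0.2306] [-179.99   -0.    -25.7 ] F [ 0.13 -0.83 -2.67] M [-0.04  0.02  0.01] op0.0138 j [ 42.  13. -12.  -0. -65.  22.]
[ 0.08  0.12 -5.44] [-0.01 -0.    0.1 ]
```

View pics/c4.png

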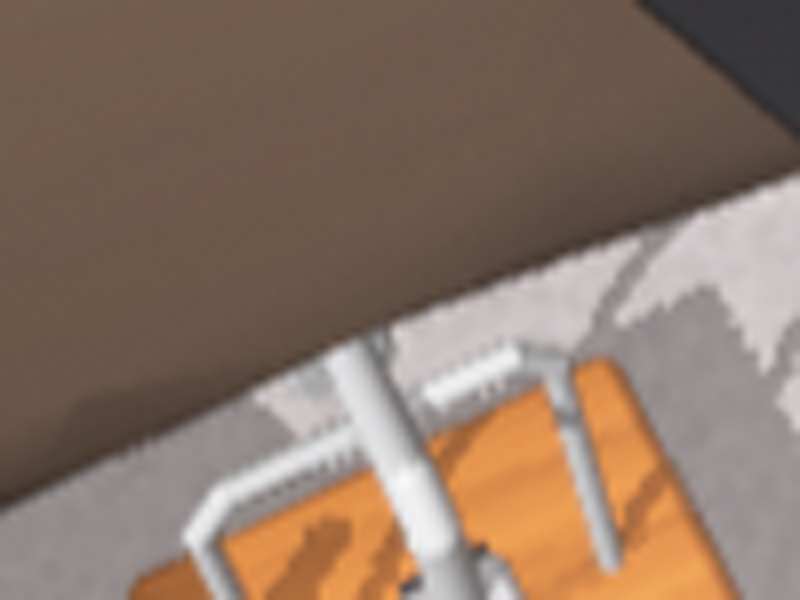

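In the side view the hook's spine crosses the bar near its middle, at crop (395,440), and there's no contact yet. I'll press down in small steps.

To row units: 0.2 cm / 100 = 0.002, 0.15 cm / 100 = 0.0015.

send_rows([
  [[0,0,0.0005,0,0,0],[0,0,0.001,0,0,0],[0,0,0.0015,0,0,0],[0,0,0.002,0,0,0]],
])

```text
clock: 7.1
tool_pos: [0.541, 0.2322, 0.2286]
orientation: [180.0, 0.0, -25.7]
force: [0.5, -0.4, -3.0]
opening: 0.0137
gripper_force: 30.0
```

To row units: 0.2 cm / 100 = 0.002, 0.15 cm / 100 = 0.0015.

send_rows([
  [[0,0,0.0005,0,0,0],[0,0,0.001,0,0,0],[0,0,0.0015,0,0,0],[0,0,0.002,0,0,0]],
])

```text
clock: 7.43
tool_pos: [0.541, 0.2322, 0.2265]
orientation: [180.0, -0.0, -25.7]
force: [-0.4, 0.3, -1.9]
opening: 0.0139
gripper_force: 30.0
```

To row units: 0.2 cm / 100 = 0.002, 0.15 cm / 100 = 0.0015.

send_rows([
  [[0,0,0.0005,0,0,0],[0,0,0.001,0,0,0],[0,0,0.0015,0,0,0],[0,0,0.002,0,0,0]],
])

```text
clock: 7.77
tool_pos: [0.5411, 0.2323, 0.2249]
orientation: [-180.0, -0.0, -25.7]
force: [0.0, -0.3, 1.2]
opening: 0.0142
gripper_force: 30.0
```

To row units: 0.2 cm / 100 = 0.002, 0.15 cm / 100 = 0.0015.

send_rows([
  [[0,0,0.0005,0,0,0],[0,0,0.001,0,0,0],[0,0,0.0015,0,0,0],[0,0,0.002,0,0,0]],
])

```text
clock: 8.1
tool_pos: [0.541, 0.2323, 0.2226]
orientation: [-180.0, -0.0, -25.7]
force: [-1.7, -0.0, 1.4]
opening: 0.0137
gripper_force: 30.0
```

send_rows([
  [[0,0,0.001,0,0,0],[0,0,0.002,0,0,0],[0,0,0.003,0,0,0],[0,0,0.004,0,0,0],[0,0,0.005,0,0,0],[0,0,0.006,0,0,0]],
])

```text
clock: 8.6
tool_pos: [0.5412, 0.2322, 0.2167]
orientation: [-180.0, -0.0, -25.7]
force: [-0.5, -0.2, 2.6]
opening: 0.0135
gripper_force: 30.0
```

To row units: 0.6 cm / 100 = 0.006, 0.5 cm / 100 = 0.005.

send_rows([
  [[0,0,0.001,0,0,0],[0,0,0.002,0,0,0],[0,0,0.003,0,0,0],[0,0,0.004,0,0,0],[0,0,0.005,0,0,0],[0,0,0.006,0,0,0]],
])

```text
clock: 9.1
tool_pos: [0.5414, 0.2324, 0.2108]
orientation: [-180.0, -0.0, -25.7]
force: [1.0, -0.3, 4.0]
opening: 0.0135
gripper_force: 30.0
```

To row units: 0.4 cm / 100 = 0.004, 0.3 cm / 100 = 0.003.

send_rows([
  [[0,0,0.001,0,0,0],[0,0,0.002,0,0,0],[0,0,0.003,0,0,0],[0,0,0.004,0,0,0]],
])

```text
clock: 9.43
tool_pos: [0.5409, 0.2324, 0.2065]
orientation: [-180.0, 0.0, -25.7]
force: [-0.5, -0.7, 2.9]
opening: 0.0137
gripper_force: 30.0
```

To row units: 0.4 cm / 100 = 0.004, 0.3 cm / 100 = 0.003.

send_rows([
  [[0,0,0.001,0,0,0],[0,0,0.002,0,0,0],[0,0,0.003,0,0,0],[0,0,0.004,0,0,0]],
])

```text
clock: 9.77
tool_pos: [0.5407, 0.2323, 0.2024]
orientation: [180.0, 0.0, -25.7]
force: [-1.0, 0.6, 4.3]
opening: 0.014
gripper_force: 30.0
```

To row units: 0.4 cm / 100 = 0.004, 0.3 cm / 100 = 0.003.

send_rows([
  [[0,0,0.001,0,0,0],[0,0,0.002,0,0,0],[0,0,0.003,0,0,0],[0,0,0.004,0,0,0]],
])

```text
clock: 10.1
tool_pos: [0.5403, 0.2322, 0.198]
orientation: [180.0, 0.1, -25.7]
force: [-4.9, 1.0, 2.4]
opening: 0.0136
gripper_force: 30.0
```

To row units: 0.3 cm / 100 = 0.003, 0.2 cm / 100 = 0.002.

send_rows([
  [[0,0,0.001,0,0,0],[0,0,0.002,0,0,0],[0,0,0.003,0,0,0]],
])

```text
clock: 10.35
tool_pos: [0.5404, 0.232, 0.1946]
orientation: [179.9, 0.1, -25.7]
force: [0.4, -0.4, -2.9]
opening: 0.0136
gripper_force: 30.0
```

The gate snapped: the push vanished at TCP z ≈ 0.195. Next is the pull upward.

To row units: -1.4 cm / 100 = -0.014, -1.3 cm / 100 = -0.013.

send_rows([
  [[0,0,0,0,0,0],[0,0,-0.002,0,0,0],[0,0,-0.005,0,0,0],[0,0,-0.008,0,0,0],[0,0,-0.011,0,0,0],[0,0,-0.013,0,0,0],[0,0,-0.014,0,0,0],[0,0,-0.014,0,0,0]],
])

```text
clock: 11.02
tool_pos: [0.5411, 0.2323, 0.21]
orientation: [-180.0, -0.0, -25.7]
force: [1.0, -0.4, -1.4]
opening: 0.0141
gripper_force: 30.0
```

To row units: -0.1 cm / 100 = -0.001, -0.06 cm / 100 = -0.0006.

send_rows([
  [[0,0,-0.0003,0,0,0],[0,0,-0.0006,0,0,0],[0,0,-0.001,0,0,0],[0,0,-0.001,0,0,0]],
])

```text
clock: 11.35
tool_pos: [0.541, 0.2322, 0.2106]
orientation: [180.0, 0.0, -25.7]
force: [-1.1, -0.1, -2.8]
opening: 0.0134
gripper_force: 30.0
```

To row units: -0.1 cm / 100 = -0.001, -0.06 cm / 100 = -0.0006.

send_rows([
  [[0,0,-0.0003,0,0,0],[0,0,-0.0006,0,0,0],[0,0,-0.001,0,0,0],[0,0,-0.001,0,0,0]],
])

```text
clock: 11.68
tool_pos: [0.5411, 0.2323, 0.2117]
orientation: [-180.0, -0.0, -25.7]
force: [-0.2, 0.0, -2.4]
opening: 0.0137
gripper_force: 30.0
```

To row units: -0.05 cm / 100 = -0.0005, -0.04 cm / 100 = -0.0004.

send_rows([
  [[0,0,-0.0002,0,0,0],[0,0,-0.0004,0,0,0],[0,0,-0.0005,0,0,0],[0,0,-0.0005,0,0,0]],
])

```text
clock: 12.02
tool_pos: [0.541, 0.2322, 0.2122]
orientation: [-180.0, -0.0, -25.7]
force: [-0.2, -0.7, -2.4]
opening: 0.014
gripper_force: 30.0
```

To row units: -0.05 cm / 100 = -0.0005, -0.04 cm / 100 = -0.0004.

send_rows([
  [[0,0,-0.0002,0,0,0],[0,0,-0.0004,0,0,0],[0,0,-0.0005,0,0,0],[0,0,-0.0005,0,0,0]],
])

```text
clock: 12.35
tool_pos: [0.541, 0.2322, 0.2127]
orientation: [-180.0, -0.0, -25.7]
force: [0.1, -0.0, -2.4]
opening: 0.0139
gripper_force: 30.0
```

To row units: -0.03 cm / 100 = -0.0003, -0.02 cm / 100 = -0.0002.

send_rows([
  [[0,0,-0.0001,0,0,0],[0,0,-0.0002,0,0,0],[0,0,-0.0003,0,0,0],[0,0,-0.0003,0,0,0]],
])

```text
clock: 12.68
tool_pos: [0.541, 0.2322, 0.2129]
orientation: [180.0, -0.0, -25.7]
force: [-0.5, 0.6, -2.0]
opening: 0.0139
gripper_force: 30.0
```

To row units: -0.04 cm / 100 = -0.0004, -0.03 cm / 100 = -0.0003.

send_rows([
  [[0,0,-0.0001,0,0,0],[0,0,-0.0002,0,0,0],[0,0,-0.0003,0,0,0],[0,0,-0.0004,0,0,0]],
])

```text
clock: 13.02
tool_pos: [0.541, 0.2322, 0.2133]
orientation: [180.0, 0.0, -25.7]
force: [-0.5, 1.1, -2.6]
opening: 0.0137
gripper_force: 30.0
```

To row units: -0.04 cm / 100 = -0.0004, -0.03 cm / 100 = -0.0003.

send_rows([
  [[0,0,-0.0001,0,0,0],[0,0,-0.0002,0,0,0],[0,0,-0.0003,0,0,0],[0,0,-0.0004,0,0,0]],
])

```text
clock: 13.35
tool_pos: [0.541, 0.2322, 0.2137]
orientation: [180.0, 0.0, -25.7]
force: [0.4, -0.1, -3.2]
opening: 0.0139
gripper_force: 30.0
```

To row units: -0.03 cm / 100 = -0.0003, -0.02 cm / 100 = -0.0002.

send_rows([
  [[0,0,-0.0001,0,0,0],[0,0,-0.0002,0,0,0],[0,0,-0.0003,0,0,0],[0,0,-0.0003,0,0,0]],
])

```text
clock: 13.68
tool_pos: [0.541, 0.2322, 0.214]
orientation: [180.0, 0.0, -25.7]
force: [0.5, 0.0, -3.4]
opening: 0.0137
gripper_force: 30.0
```

To row units: -0.02 cm / 100 = -0.0002, -0.01 cm / 100 = -0.0001.

send_rows([
  [[0,0,-0.0001,0,0,0],[0,0,-0.0002,0,0,0],[0,0,-0.0002,0,0,0]],
])

```text
clock: 13.93
tool_pos: [0.541, 0.2322, 0.2141]
orientation: [180.0, 0.0, -25.7]
force: [0.6, -0.1, -4.0]
opening: 0.0138
gripper_force: 30.0
```

To row units: -0.02 cm / 100 = -0.0002, -0.01 cm / 100 = -0.0001.

send_rows([
  [[0,0,-0.0001,0,0,0],[0,0,-0.0002,0,0,0],[0,0,-0.0002,0,0,0]],
])

```text
clock: 14.18
tool_pos: [0.5409, 0.2322, 0.2142]
orientation: [180.0, 0.0, -25.7]
force: [0.5, 0.6, -5.4]
opening: 0.0136
gripper_force: 30.0
```

send_rows([
  [[0,0,-0.0001,0,0,0],[0,0,-0.0002,0,0,0],[0,0,-0.0002,0,0,0]],
])

```text
clock: 14.43
tool_pos: [0.5409, 0.2322, 0.2143]
orientation: [180.0, 0.0, -25.7]
force: [0.3, -0.8, -6.2]
opening: 0.0139
gripper_force: 30.0
```

To row units: -0.05 cm / 100 = -0.0005, -0.04 cm / 100 = -0.0004.

send_rows([
  [[0,0,-0.0001,0,0,0],[0,0,-0.0002,0,0,0],[0,0,-0.0003,0,0,0],[0,0,-0.0004,0,0,0],[0,0,-0.0005,0,0,0],[0,0,-0.0005,0,0,0]],
])

```text
clock: 14.93
tool_pos: [0.5408, 0.2322, 0.2147]
orientation: [180.0, 0.0, -25.7]
force: [2.6, 0.3, -10.8]
opening: 0.014
gripper_force: 30.0
```

To row units: -0.03 cm / 100 = -0.0003, -0.02 cm / 100 = -0.0002.

send_rows([
  [[0,0,-0.0001,0,0,0],[0,0,-0.0002,0,0,0],[0,0,-0.0003,0,0,0],[0,0,-0.0003,0,0,0]],
])

```text
clock: 15.27
tool_pos: [0.5408, 0.2321, 0.2149]
orientation: [180.0, 0.0, -25.7]
force: [1.9, 0.8, -14.5]
opening: 0.0135
gripper_force: 30.0
```

To row units: 0.02 cm / 100 = 0.0002.

send_rows([
  [[0,0,0.0002,0,0,0],[0,0,0.0002,0,0,0],[0,0,0.0002,0,0,0],[0,0,0.0002,0,0,0],[0,0,0.0002,0,0,0],[0,0,0.0002,0,0,0]],
])

```text
clock: 15.77
tool_pos: [0.5408, 0.2321, 0.215]
orientation: [180.0, 0.0, -25.7]
force: [1.7, 0.2, -15.9]
opening: 0.0141
gripper_force: 30.0
```

send_rows([
  [[0,0,0,0,0,0],[0,0,0,0,0,0],[0,0,0,0,0,0],[0,0,0,0,0,0],[0,0,0,0,0,0],[0,0,0,0,0,0],[0,0,0,0,0,0],[0,0,0,0,0,0]],
])

```text
clock: 16.43
tool_pos: [0.5409, 0.2321, 0.2151]
orientation: [180.0, 0.0, -25.7]
force: [0.8, 0.2, -17.7]
opening: 0.014
gripper_force: 30.0
```

To row units: 2.1 cm / 100 = 0.021, 1.8 cm / 100 = 0.018.

send_rows([
  [[0,0,0.001,0,0,0],[0,0,0.003,0,0,0],[0.001,0,0.006,0,0,0],[0.002,0,0.009,0,0,0],[0.003,0,0.012,0,0,0],[0.004,0,0.015,0,0,0],[0.005,0,0.018,0,0,0],[0.005,0,0.021,0,0,0]],
])

```text
clock: 17.1
tool_pos: [0.5458, 0.23, 0.194]
orientation: [-180.0, -0.0, -25.7]
force: [0.4, -0.1, -2.1]
opening: 0.0132
gripper_force: 30.0
```

send_rows([
  [[0,0,0.001,0,0,0],[0,0,0.002,0,0,0],[0,0,0.003,0,0,0],[0,0,0.004,0,0,0],[0,0,0.005,0,0,0],[0,0,0.0055,0,0,0],[0,0,0.006,0,0,0]],
])

```text
clock: 17.68
tool_pos: [0.5455, 0.2301, 0.1882]
orientation: [-180.0, -0.0, -25.7]
force: [0.0, 0.4, -2.5]
opening: 0.0136
gripper_force: 30.0
```

To row units: 0.3 cm / 100 = 0.003, 0.25 cm / 100 = 0.0025.

send_rows([
  [[0,0,0.0005,0,0,0],[0,0,0.001,0,0,0],[0,0,0.0015,0,0,0],[0,0,0.002,0,0,0],[0,0,0.0025,0,0,0],[0,0,0.003,0,0,0]],
])

```text
clock: 18.18
tool_pos: [0.5455, 0.2301, 0.1852]
orientation: [-180.0, 0.0, -25.7]
force: [-0.2, -0.8, -1.8]
opening: 0.0137
gripper_force: 30.0
```

To row units: 0.08 cm / 100 = 0.0008, 0.06 cm / 100 = 0.0006.

send_rows([
  [[0,0,0.0002,0,0,0],[0,0,0.0004,0,0,0],[0,0,0.0006,0,0,0],[0,0,0.0008,0,0,0]],
])

```text
clock: 18.52
tool_pos: [0.5455, 0.2301, 0.1844]
orientation: [-180.0, 0.0, -25.7]
force: [-1.1, -0.3, -2.5]
opening: 0.0137
gripper_force: 30.0
```

send_rows([
  [[0,0,0.0002,0,0,0],[0,0,0.0004,0,0,0],[0,0,0.0005,0,0,0],[0,0,0.0005,0,0,0]],
])

```text
clock: 18.85
tool_pos: [0.5455, 0.2301, 0.1839]
orientation: [180.0, 0.0, -25.7]
force: [0.0, 0.2, -1.6]
opening: 0.0139
gripper_force: 30.0
```

To row units: 0.04 cm / 100 = 0.0004, 0.03 cm / 100 = 0.0003.

send_rows([
  [[0,0,0.0002,0,0,0],[0,0,0.0003,0,0,0],[0,0,0.0004,0,0,0],[0,0,0.0004,0,0,0]],
])

```text
clock: 19.18
tool_pos: [0.5455, 0.23, 0.1835]
orientation: [180.0, 0.0, -25.7]
force: [-0.4, -0.4, -2.8]
opening: 0.0139
gripper_force: 30.0
```

To row units: 0.04 cm / 100 = 0.0004, 0.03 cm / 100 = 0.0003.

send_rows([
  [[0,0,0.0002,0,0,0],[0,0,0.0003,0,0,0],[0,0,0.0004,0,0,0],[0,0,0.0004,0,0,0]],
])

```text
clock: 19.52
tool_pos: [0.5455, 0.2301, 0.1831]
orientation: [180.0, 0.0, -25.7]
force: [0.3, -0.7, -2.5]
opening: 0.0137
gripper_force: 30.0
```

To row units: 0.04 cm / 100 = 0.0004, 0.03 cm / 100 = 0.0003.

send_rows([
  [[0,0,0.0002,0,0,0],[0,0,0.0003,0,0,0],[0,0,0.0004,0,0,0],[0,0,0.0004,0,0,0]],
])

```text
clock: 19.85
tool_pos: [0.5455, 0.2301, 0.1827]
orientation: [180.0, 0.0, -25.7]
force: [-0.5, 0.1, -2.0]
opening: 0.0139
gripper_force: 30.0
```

To row units: 0.05 cm / 100 = 0.0005, 0.04 cm / 100 = 0.0004.

send_rows([
  [[0,0,0.0002,0,0,0],[0,0,0.0004,0,0,0],[0,0,0.0005,0,0,0],[0,0,0.0005,0,0,0]],
])

```text
clock: 20.18
tool_pos: [0.5455, 0.23, 0.1822]
orientation: [180.0, 0.0, -25.7]
force: [0.6, 0.3, -3.0]
opening: 0.0138
gripper_force: 30.0
```

To row units: 0.05 cm / 100 = 0.0005, 0.04 cm / 100 = 0.0004.

send_rows([
  [[0,0,0.0002,0,0,0],[0,0,0.0004,0,0,0],[0,0,0.0005,0,0,0],[0,0,0.0005,0,0,0]],
])

```text
clock: 20.52
tool_pos: [0.5456, 0.2301, 0.1819]
orientation: [-180.0, -0.0, -25.7]
force: [-0.8, 0.3, -0.9]
opening: 0.0138
gripper_force: 30.0
```

To row units: 0.03 cm / 100 = 0.0003, 0.02 cm / 100 = 0.0002.

send_rows([
  [[0,0,0.0002,0,0,0],[0,0,0.0003,0,0,0],[0,0,0.0003,0,0,0]],
])

```text
clock: 20.77
tool_pos: [0.5456, 0.2301, 0.1817]
orientation: [-180.0, -0.0, -25.7]
force: [-0.5, -0.8, 2.4]
opening: 0.0141
gripper_force: 30.0
```

send_rows([
  [[0,0,-0.0003,0,0,0],[0,0,-0.0003,0,0,0]],
])

```text
clock: 20.93
tool_pos: [0.5456, 0.2301, 0.1818]
orientation: [-180.0, -0.0, -25.7]
force: [-0.1, -0.1, 0.7]
opening: 0.014
gripper_force: 30.0
```

send_rows([
  [[0,0,0,0,0,0],[0,0,0,0,0,0],[0,0,0,0,0,0],[0,0,0,0,0,0],[0,0,0,0,0,0],[0,0,0,0,0,0]],
], fingers=0.5)

```text
clock: 21.43
tool_pos: [0.5456, 0.2301, 0.1817]
orientation: [-180.0, -0.0, -25.7]
force: [-0.1, -0.5, 0.4]
opening: 0.0427
gripper_force: 0.0
```

To row units: -12 cm / 100 = -0.12, -11 cm / 100 = -0.11.

send_rows([
  [[0,0,-0.005,0,0,0],[0,0,-0.015,0,0,0],[0,0,-0.03,0,0,0],[0,0,-0.05,0,0,0],[0,0,-0.07,0,0,0],[0,0,-0.09,0,0,0],[0,0,-0.11,0,0,0],[0,0,-0.12,0,0,0]],
])

```text
clock: 22.1
tool_pos: [0.5464, 0.2304, 0.3056]
orientation: [-179.8, -0.1, -25.7]
force: [-0.2, -0.2, 1.0]
opening: 0.0438
gripper_force: 0.0
```

To row units: -18 cm / 100 = -0.18, -17 cm / 100 = -0.17.

send_rows([
  [[0,-0.03,0,0,0,0],[0,-0.06,0,0,0,0],[0,-0.09,0,0,0,0],[0,-0.12,0,0,0,0],[0,-0.15,0,0,0,0],[0,-0.17,0,0,0,0],[0,-0.18,0,0,0,0],[0,-0.18,0,0,0,0]],
])

```text
clock: 22.77
tool_pos: [0.6238, 0.3938, 0.3001]
orientation: [179.9, 0.0, -25.6]
force: [-0.8, -1.0, -1.6]
opening: 0.0436
gripper_force: 0.0
```

```bash
python3 - <<'E'
from plant import ctrl
import cv2,numpy as np
a=[]
for n,(x,y) in dict(side=(170,290),top=(140,190)).items():
    s=ctrl.snapshot(n);a.append(cv2.resize(s["img"][y:y+120,x:x+80],(400,600),interpolation=cv2.INTER_CUBIC))
cv2.imwrite("pics/c5.png",np.hstack(a)[:,:,::-1])
print(ctrl.get_obs()["clock"])
E
```

```text
22.8667
```

View pics/c5.png

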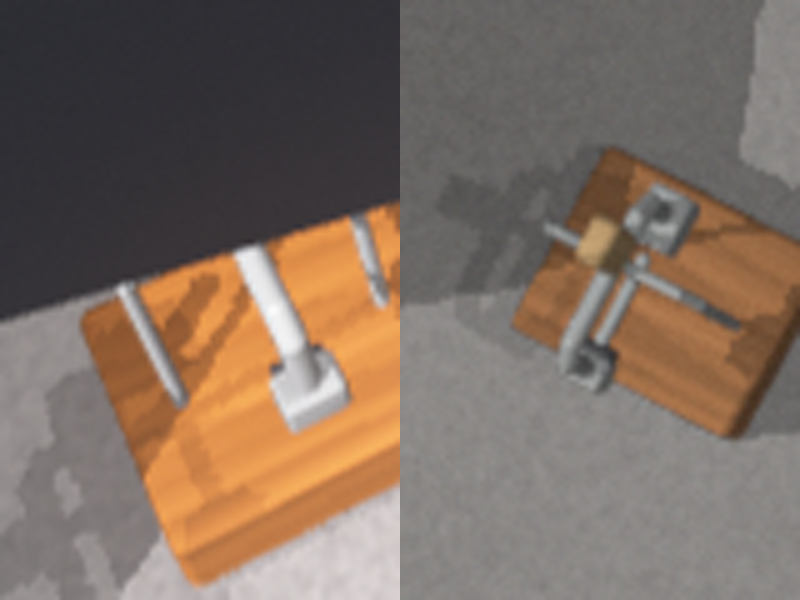

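The hook hangs on the bar with its gate shut: in the top view the tab is at (603,243) and the gate at (620,300). I'll let it settle for a few seconds and check for motion.

send_rows([
  [[0,0,0,0,0,0],[0,0,0,0,0,0],[0,0,0,0,0,0],[0,0,0,0,0,0],[0,0,0,0,0,0],[0,0,0,0,0,0],[0,0,0,0,0,0],[0,0,0,0,0,0]],
])

```text
clock: 23.53
tool_pos: [0.6235, 0.3922, 0.3017]
orientation: [180.0, -0.0, -25.7]
force: [0.2, 0.4, 0.1]
opening: 0.044
gripper_force: 0.0
```

send_rows([
  [[0,0,0,0,0,0],[0,0,0,0,0,0],[0,0,0,0,0,0],[0,0,0,0,0,0],[0,0,0,0,0,0],[0,0,0,0,0,0],[0,0,0,0,0,0],[0,0,0,0,0,0]],
])

```text
clock: 24.2
tool_pos: [0.6236, 0.3923, 0.3017]
orientation: [180.0, 0.0, -25.7]
force: [0.4, 0.6, -0.5]
opening: 0.0434
gripper_force: 0.0
```

send_rows([
  [[0,0,0,0,0,0],[0,0,0,0,0,0],[0,0,0,0,0,0],[0,0,0,0,0,0],[0,0,0,0,0,0],[0,0,0,0,0,0],[0,0,0,0,0,0],[0,0,0,0,0,0]],
])

```text
clock: 24.87
tool_pos: [0.6236, 0.3922, 0.3017]
orientation: [-180.0, 0.0, -25.7]
force: [-1.2, 0.2, -0.0]
opening: 0.0439
gripper_force: 0.0
```

```bash
python3 - <<'E'
from plant import ctrl
import cv2,numpy as np
from h import *
for i in range(12):
    s=ctrl.snapshot("top");c,st=blob(s["img"],(168,222,30,30),(10,60,120),(25,140,255))
    if i==0:f=s["img"]
    print(c.round(2),st[4],end=" ")
    d=cv2.absdiff(f,s["img"])[225:275,160:215];print(d.mean().round(2),d.max())
cv2.imwrite("pics/c6.png",cv2.resize(s["img"][190:310,140:220],(400,600))[:,:,::-1])
E
```

```text
[175.86 242.03] 115 0.0 0
[176.32 241.43] 111 1.74 10
[175.99 241.86] 113 1.69 10
[176.07 241.8 ] 110 1.71 10
[176.52 241.54] 104 1.69 11
[176.03 241.8 ] 111 1.7 13
[175.9  242.09] 112 1.71 12
[176.11 241.56] 105 1.7 10
[176.15 241.52] 106 1.72 10
[176.46 241.3 ] 101 1.71 9
[176.65 240.97] 100 1.73 11
[176.24 241.58] 108 1.7 11
```

View pics/c6.png

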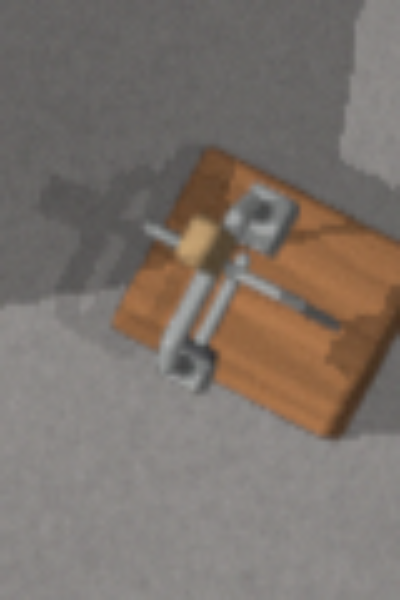

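The hook hangs still on the bar (tab at (205,240), gate closed at (222,300)), and frame differences are only noise. I'll hand in the job.

```bash
python3 -c "
from plant import ctrl
print(ctrl.close_job())"
```

```text
the job is handed in; nothing more can be done
None
```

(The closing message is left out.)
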